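# Pop the ring compartment lid and lay it back

### The job

Press the brass thumb latch on the front ledge of the cherry ring sizing unit so that the sprung lid of its top compartment pops up. Then steady the half-open lid with the fingers and lead it gently back, without flinging it, until it leans at rest against its stop at the rear; keep clear of the rose-pink glass ring cone.

Things in the scene. Friction and masses are not known exactly. Their poses are not given: they have to be found in the camera images.
- latch_pad (a point): Centre of the top face of the brass thumb latch pad, 22 mm (front to back) x 28 mm, mid front ledge, 14 mm above the ledge. It goes straight down against a spring: 1.5 N at first, the lid is freed 4 to 5 mm down at 4 N, rigid stop 9 mm down at 6 N; it springs back when let go. The two small round brass pegs on the ledge, 68 mm to each side of it, are fixed.
- hinge (a point): Middle of the lid's hinge line, 90 mm above the bench, fixed to the unit. x level to the unit's rear, y along the hinge, z up. Shut, the cherry lid (198 mm wide, 8 mm thick) has its underside at z = 0 from x = 0 to its front edge at x = -120 mm; a 14 mm wide tongue juts 8 mm from mid edge. Pad at x = -162 mm; ledge top at z = 0. Unit 220 x 200 mm. Rear rail, 20 mm high, at x = 16 to 40 mm.
- lid (a joint): Lid angle a, rad: 0 shut and latched, growing as it opens; underside's front edge at x = -120 cos a, z = 120 sin a mm in the hinge frame. Freed, a leaf spring throws it up; after a few nods it rests half open at 0.6 to 0.8. Above that it swings freely (0.17 kg): it falls back unless led past upright (1.57), beyond which it leans back by its own weight to its stop at 1.9.
- cone_center (a point): Bystander: middle (40 mm up) of the rose-pink glass ring cone, 48 mm across its foot, 81 mm tall, loose on the bench beside the unit. Not to be knocked. A silver ring stand (96 mm tall), a flat steel finger gauge set and a bone-handled ring clamp (20 mm high) have the other places beside the unit.

How it is judged:
By the outcome, as a careful person would: the job done as asked, in the order asked, and still so for the second after the job is handed in, with the robot touching nothing.
It also fails if it takes over 43 s, if anything falls off the work surface, if the arm or the gripper's body presses on something with over 40 N, if the wrist force passes 120 N, or if a joint passes its speed limit or range.

### The arm

A 7-joint arm with a two-finger parallel gripper is mounted at the origin on the work surface. World frame = base frame: x ahead of the robot, y to its left, z up, the work surface at z = 0. Lengths are in m, angles in degrees, forces in N, time in s.
With the tool pointing down it reaches from about 0.425 to 0.875 m from the base axis. Payload 4.7 kg.
Tool frame: the origin (TCP) lies at the very end of the fingers, on their centre line; the grasp point (between the pads) lies env.tcp_to_grasp behind it (env.tcp_to_grasp is the distance from the TCP to the grasp point, in m); z points along the fingers, x is the direction in which the jaws open and shut, and the axes are right-handed (so a half turn about z gives the same grasp; the last joint's range is limited). The gripper opens to 87 mm and grips with 3 to 60 N. Pads are 19 mm wide; open, the fingers measure 117 mm over their backs; the gripper's body (75 mm by 190 mm) begins 51 mm behind the grasp point.
Start: joints at [75.693, 18.392, -4.016, 83.108, 1.295, 78.541, -3.26], TCP at [0.169, -0.628, 0.223] pointing down, gripper open.
Joint ranges: [-163.93, 163.93], [-17.29, 119.83], [-79.2, 71.16], [3.27, 140.29], [-89.18, 269.18], [5.43, 117.66], [-154.24, 154.24]. Speed limits (degrees/s): [147.25, 147.25, 180, 180, 180, 180, 180].

### API

Orientations are given as [roll, pitch, yaw] about the fixed x, y, z axes, in that order (R = Rz(yaw) Ry(pitch) Rx(roll)).
In Python, from cell import env gives the robot as it stands. The module is installed in compiled form; this text tells all that it offers.
- The arm moves only by the tool send_rows, never from a script. Its argument "steps" is a list of rows, each a list of 3 entries, a list of its own where there are three numbers: the shift along the tool's x, y, z in m, then the turn, a rotation vector about the tool's x, y, z in rad, then the finger opening in m, from 0 to 0.087. A call has exactly 5 rows; each row is the pose to reach, as a shift and turn from the pose commanded when the call began, along the tool's axes at that moment; what a row does not reach only later rows make up. A row lasts 1/12 s, in which the tool goes at most 41.7 mm and 7.16 degrees, less where a joint would pass 70% of its speed; a pose out of reach is approached as far as the arm can. A call with a gripper value outside its range is refused whole. The fingers move at their own pace and stop on an object; "grip_force" is the grip in N (left out, the last holds). Time passes only in rows, so rows that repeat a pose let the fingers close, or fill a call up. It gives the time, the measured TCP pose, the force and the opening at its end, in the units of the state.
- env.get_obs(): the state, without advancing time (a new reading comes with each control period).
- env.read_camera(name): name is "side" or "top" or "wrist"; returns a dict with "pixels" (400x640x3 uint8, red, green, blue), "fx", "fy", "cx", "cy" (pixels), "position" and "rotation" of the camera in the world. Camera axes: x right, y up, looking along -z (the intrinsics and any distortion apply to the point x, -y, -z); pixel columns grow to the right and rows downward; lengths in m; the calibration is good to about 2 mm. A picture is of the moment at which its call begins. There is no depth.
- env.sign_off(): hands the job in, once; it reports no verdict.
The state is a dict: "time_s": time; "qpos": joint angles; "joint_velocities": joint speeds; "effort": joint torques, N m; "tool_pos": TCP position; "tool_rot": TCP orientation; "force": force on the tool from outside, world axes, zero at the start; "wrist_torque": the same for the moment, N m; "grip_width": finger opening in m.
Only numpy, scipy, OpenCV 4.12 (cv2) and the standard library are available. Lean on these libraries where they do the work, as an engineer would, in place of code of your own. Each camera call takes 0.05 s, during which the arm holds its last target.

## Working session

There is one attempt and no reset: what is moved stays moved. The work goes in short steps, Python scripts to look and compute and a tool call to move; the robot and the scene stay as the last step left them, time stands still between calls to the robot, and variables do not carry over. Pictures are saved under pics/ and viewed, and the job is handed in when it is done.

Besides the shell and the picture viewer there is one more tool, called in YAML: its name, and indented under it one key for each argument. send_rows: Moves the arm, as the interface text tells. Its arguments: {"type":"object","properties":{"steps":{"type":"array"},"grip_force":{"type":"number"}},"required":["steps"]}

```bash
mkdir -p pics; python3 - <<'E'
from cell import env
import cv2
o=env.get_obs()
for k,v in o.items(): print(k,v)
print(env.tcp_to_grasp)
for n in ["side","top","wrist"]:
    c=env.read_camera(n)
    cv2.imwrite(f"pics/{n}0.png",c["pixels"][:,:,::-1])
    print(n,{k:v for k,v in c.items() if k!="pixels"})
E
```

```text
time_s 0.0
qpos [75.69439267 18.43893714 -4.0166112  83.17366303  1.29476355 78.54261122
 -3.26244794]
joint_velocities [ 0.04728494 -0.01856004  0.07210463  0.00397255 -0.02195996  0.06747426
 -0.08358046]
effort [ 9.25970890e-04 -4.91285849e+01 -4.03146856e-01 -3.12523556e+01
 -6.40292885e-02  4.37426870e-02  1.65963920e-04]
tool_pos [ 0.16929353 -0.62699016  0.22147392]
tool_rot [ 1.79994764e+02  1.09975014e-01 -7.48861460e+01]
force [0.25650984 0.28105314 0.74973619]
wrist_torque [-0.00152782  0.02647507  0.01266111]
grip_width 0.08690104380649862
0.0187
side {'fx': 392.6751176739719, 'fy': 392.6751176739719, 'cx': 320.0905830360449, 'cy': 198.43241574781902, 'position': array([0.43437277, 0.48549257, 0.65442646]), 'rotation': array([ 4.36464523e+01, -8.96615133e-02, -1.67121063e+02])}
top {'fx': 383.15660426463427, 'fy': 383.15660426463427, 'cx': 317.63531958148616, 'cy': 200.6260546009054, 'position': array([0.39504736, 0.00515996, 0.88150566]), 'rotation': array([ 13.05807681,  -0.10419585, -85.91759459])}
wrist {'fx': 290.59494655481535, 'fy': 290.59494655481535, 'cx': 321.82444986395944, 'cy': 203.2677190605428, 'position': array([ 0.23442686, -0.61073373,  0.38340553]), 'rotation': array([-14.01548118,   0.09114759, -74.88210008])}
```

View pics/side0.png

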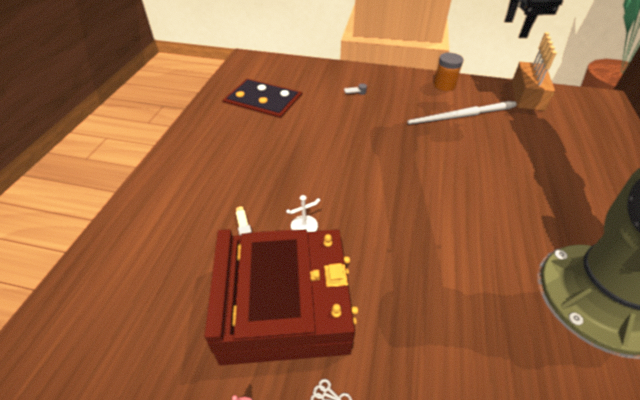

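View pics/top0.png

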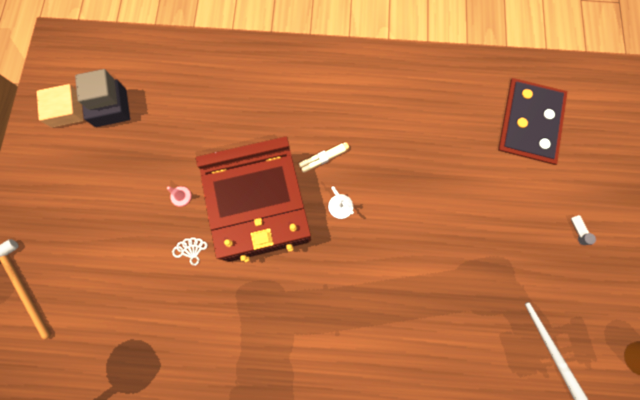

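View pics/wrist0.png

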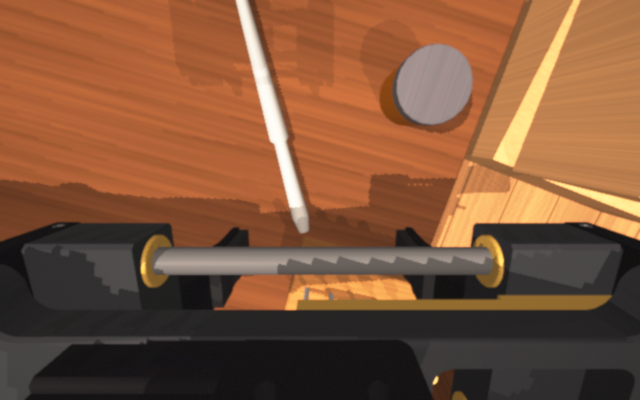

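The top picture shows the unit at about (255,200): rear up, latch pad at (262,238), pegs at (228,243) and (293,228). The pink cone is to the left at (180,196) and the ring stand to the right at (341,206). I'll enlarge both views to measure.

```bash
python3 - <<'E'
import cv2
t=cv2.imread("pics/top0.png")[130:270,150:360]; cv2.imwrite("pics/top0c.png",cv2.resize(t,None,fx=3.8,fy=3.8,interpolation=cv2.INTER_CUBIC))
t=cv2.imread("pics/side0.png")[190:400,195:375]; cv2.imwrite("pics/side0c.png",cv2.resize(t,None,fx=2.8,fy=2.8,interpolation=cv2.INTER_CUBIC))
E
```

```text
(no output)
```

View pics/top0c.png

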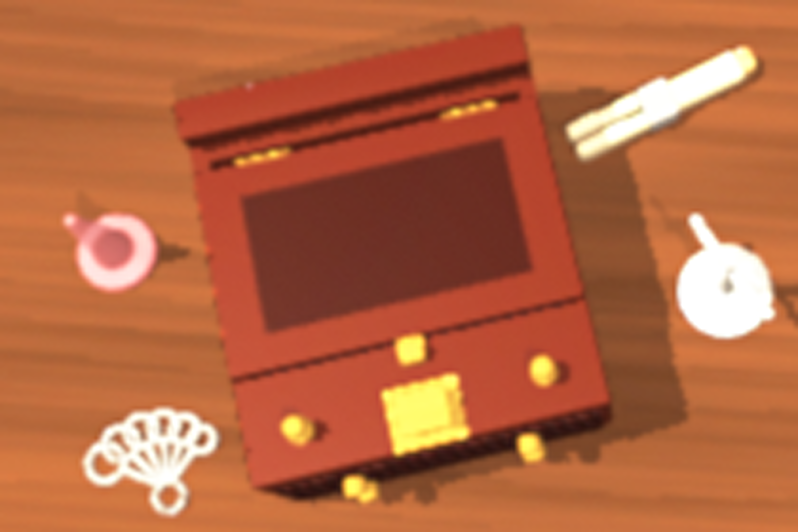

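View pics/side0c.png

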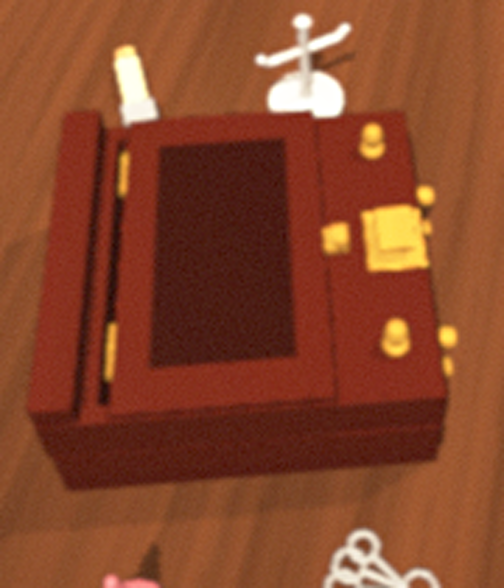

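```bash
cat > h.py <<'E'
import numpy as np
from scipy.spatial.transform import Rotation as R
from scipy.optimize import least_squares
def Rm(rpy): return R.from_euler('xyz',rpy,degrees=True).as_matrix()
def proj(c,P):
    p=(np.atleast_2d(P)-c['position'])@Rm(c['rotation'])
    return np.c_[c['cx']+c['fx']*p[:,0]/-p[:,2], c['cy']+c['fy']*(-p[:,1])/-p[:,2]]
def U(x,y,yaw): # unit->world function
    def f(P):
        P=np.atleast_2d(P)/1000.
        return P@Rm([0,0,yaw]).T+[x,y,0.09]
    return f
E
python3 - <<'E'
from h import *
from cell import env
ct=env.read_camera("top"); cs=env.read_camera("side")
T=[((-180,100,0),(250,488)),((-180,-100,0),(608,406)),((-120,99,8),(232,380)),((-120,-99,8),(585,296)),((40,100,20),(175,104)),((40,-100,20),(523,25)),((-162,0,14),(426,414))]
S=[((-180,-100,0),(404,114)),((-180,100,0),(443,400)),((40,-100,20),(67,113)),((40,100,20),(30,412)),((16,-100,20),(100,113)),((16,100,20),(78,412)),((-162,0,14),(395,238)),((-120,-99,8),(317,118)),((-120,99,8),(333,400))]
Tp=np.array([t[1] for t in T])/3.8+[150,130]; Sp=np.array([t[1] for t in S])/2.8+[195,190]
TU=np.array([t[0] for t in T],float);SU=np.array([t[0] for t in S],float)
def r(p,parts=(1,1)):
    f=U(*p); out=[]
    if parts[0]: out.append((proj(ct,f(TU))-Tp))
    if parts[1]: out.append((proj(cs,f(SU))-Sp))
    return np.vstack(out).ravel()
for parts in [(1,0),(0,1),(1,1)]:
    s=least_squares(r,[0.45,0.1,10],args=(parts,),x_scale=[.01,.01,1]); print(parts,s.x,np.round(s.fun.reshape(-1,2),1).tolist())
f=U(*s.x)
print("pad",f((-162,0,14)),"hinge",f((0,0,0)))
# bystander positions on z plane
def bp(c,uv,z):
    d=Rm(c['rotation'])@np.array([(uv[0]-c['cx'])/c['fx'],-(uv[1]-c['cy'])/c['fy'],-1]); t=(z-c['position'][2])/d[2]; return c['position']+t*d
print("cone foot",bp(ct,(150+116/3.8,130+252/3.8),0.0)," stand",bp(ct,(150+725/3.8,130+290/3.8),0))
E
```

```text
(1, 0) [ 0.64243992  0.17402094 17.43842755] [[0.3, 0.7], [1.2, -0.2], [-0.6, 0.1], [0.2, 0.6], [-0.3, -0.7], [0.2, -0.2], [-0.9, -0.5]]
(0, 1) [ 0.64123244  0.17910048 17.18375642] [[1.3, -0.8], [2.2, 1.1], [-0.9, -0.4], [-2.3, 1.6], [0.9, -1.2], [-2.4, 0.4], [0.7, -2.5], [-0.2, -2.6], [1.3, 0.9]]
(1, 1) [ 0.64179196  0.17737852 17.38498443] [[-1.5, 0.9], [-0.5, 0.1], [-2.3, 0.3], [-1.5, 0.8], [-1.9, -0.6], [-1.4, -0.0], [-2.6, -0.2], [0.9, -1.8], [2.2, -0.5], [-1.1, -1.1], [-1.9, 0.5], [0.8, -1.9], [-2.1, -0.8], [0.5, -3.7], [-0.5, -3.6], [1.4, -0.5]]
pad [[0.48719234 0.12897443 0.104     ]] hinge [[0.64179196 0.17737852 0.09      ]]
cone foot [0.58630569 0.34247132 0.        ]  stand [ 0.58928549 -0.03722466  0.        ]
```

```bash
cat >> h.py <<'E'
def rel(p0,rpy0,targets):
    M=Rm(rpy0)
    for p,rpy in targets:
        s=M.T@(np.array(p)-p0); w=R.from_matrix(M.T@Rm(rpy)).as_rotvec()
        print(np.round(s,4).tolist(),np.round(w,3).tolist())
F=U(0.642,0.1755,17.4)
E
python3 - <<'E'
from h import *
rel(np.array([.169,-.628,.223]),[180,0,-74.9],[((0.46,-0.2,.223),[180,0,-72.6]),((*F((-162,0,0))[0][:2],.223),[180,0,-72.6]),])
E
```

```text
[-0.3374, -0.3924, -0.0] [0.0, 0.0, -0.04]
[-0.646, -0.5041, -0.0] [0.0, 0.0, -0.04]
```

send_rows:
  steps:
    - [[-0.012,-0.014,0],[0,0,0],0.0]
    - [[-0.036,-0.042,0],[0,0,0],0.0]
    - [[-0.06,-0.07,0],[0,0,0],0.0]
    - [[-0.084,-0.098,0],[0,0,0],0.0]
    - [[-0.108,-0.126,0],[0,0,0],0.0]
  grip_force: 10

```text
time_s: 0.67
tool_pos: [0.2636, -0.4889, 0.2224]
tool_rot: [180.0, 0.0, -74.9]
force: [1.3, -1.4, -0.5]
grip_width: 0.0615
```

send_rows:
  steps:
    - [[-0.024,-0.028,0],[0,0,0],0.0]
    - [[-0.048,-0.056,0],[0,0,0],0.0]
    - [[-0.072,-0.084,0],[0,0,0],0.0]
    - [[-0.096,-0.112,0],[0,0,0],0.0]
    - [[-0.12,-0.14,0],[0,0,0],0.0]

```text
time_s: 1.08
tool_pos: [0.3675, -0.3364, 0.2227]
tool_rot: [180.0, -0.0, -74.9]
force: [0.4, -0.8, -0.4]
grip_width: 0.0283
```

send_rows:
  steps:
    - [[-0.024,-0.028,0],[0,0,0],0.0]
    - [[-0.05,-0.053,0],[0,0,0],0.0]
    - [[-0.078,-0.076,0],[0,0,0],0.0]
    - [[-0.11,-0.094,0],[0,0,0],0.0]
    - [[-0.144,-0.108,0],[0,0,0],0.0]

```text
time_s: 1.5
tool_pos: [0.4344, -0.169, 0.2226]
tool_rot: [-180.0, -0.0, -74.9]
force: [1.1, 0.8, 0.2]
grip_width: 0.0016
```

send_rows:
  steps:
    - [[-0.035,-0.017,0],[0,0,0],0.0]
    - [[-0.07,-0.034,0],[0,0,0],0.0]
    - [[-0.105,-0.05,0],[0,0,0],0.0]
    - [[-0.14,-0.066,0],[0,0,0],0.0]
    - [[-0.174,-0.081,0],[0,0,0],0.0]

```text
time_s: 1.92
tool_pos: [0.4663, 0.0203, 0.2228]
tool_rot: [-180.0, -0.1, -74.9]
force: [1.0, -0.3, 0.0]
grip_width: 0.0002
```

send_rows:
  steps:
    - [[-0.03,-0.015,0.01],[0,0,-0.01],0.0]
    - [[-0.06,-0.03,0.03],[0,0,-0.02],0.0]
    - [[-0.083,-0.041,0.055],[0,0,-0.03],0.0]
    - [[-0.1,-0.049,0.08],[0,0,-0.04],0.0]
    - [[-0.1,-0.049,0.09],[0,0,-0.04],0.0]

```text
time_s: 2.33
tool_pos: [0.4855, 0.1321, 0.1299]
tool_rot: [179.9, 0.2, -72.2]
force: [-1.8, -0.9, 0.3]
grip_width: 0.0006
```

```bash
python3 - <<'E'
from h import *
from cell import env
import cv2
o=env.get_obs(); print(o['time_s'],o['tool_pos'],o['tool_rot'],o['force'],o['qpos'])
for n in ["side","top","wrist"]:
    c=env.read_camera(n); t=c["pixels"][:,:,::-1]
    print(n,proj(c,[o['tool_pos'],F((-162,0,14))[0]]))
    if n=="side": t=t[150:400,180:400]
    if n=="top": t=t[120:280,150:370]
    f=800/t.shape[1]; f=min(f,600/t.shape[0])
    cv2.imwrite(f"pics/{n}1.png",cv2.resize(t,None,fx=f,fy=f,interpolation=cv2.INTER_CUBIC)); print(f)
E
```

```text
2.3333 [0.48549058 0.13214939 0.12992164] [179.85615534   0.20323737 -72.19328482] [-1.78550102 -0.89303241  0.30042033] [ 28.21471986   8.77255048 -49.35396276 108.83937465   7.06208214
  65.71835693 -95.9303644 ]
side [[337.74309267 264.10115942]
 [336.65791679 270.30219965]]
2.4
top [[255.8744545  237.74221299]
 [260.44260574 238.65743642]]
3.6363636363636362
wrist [[312.58769067 244.46820363]
 [321.7450839  229.4995805 ]]
1.25
```

View images.

View pics/side1.png

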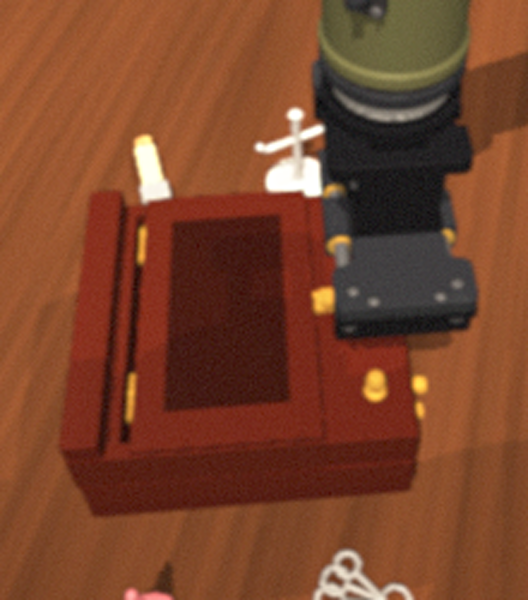

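View pics/top1.png

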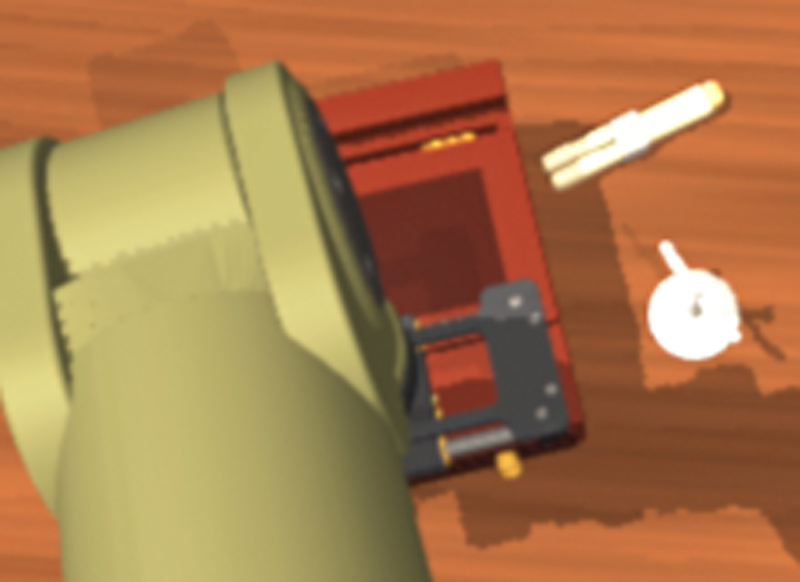

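View pics/wrist1.png

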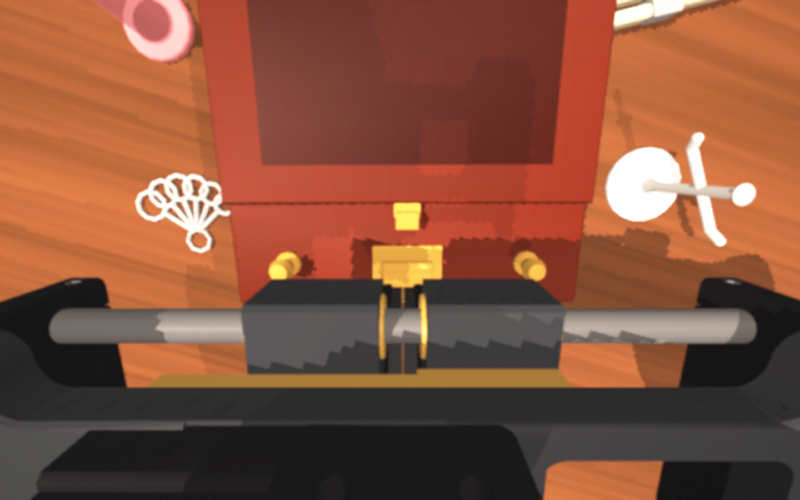

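The wrist picture shows the closed fingers at x≈403 and the pad centred at about (407,262), so they are nearly in line. I'll check this against the settled pose.

```bash
python3 - <<'E'
from h import *
from cell import env
import cv2
c=env.read_camera("wrist"); o=env.get_obs(); t=c["pixels"][:,:,::-1]
print(o['time_s'],o['tool_pos'],o['tool_rot'],o['force'])
print(proj(c,F([(-162,0,14),(-173,14,14),(-151,14,14),(-151,-14,14),(-120,99,8),(-120,-99,8)])),proj(c,o['tool_pos']))
t=t[120:280,180:480]
cv2.imwrite("pics/wrist2.png",cv2.resize(t,None,fx=2.6667,fy=2.6667,interpolation=cv2.INTER_CUBIC))
E
```

```text
2.5333 [0.48797302 0.12632842 0.13301424] [-1.79999130e+02 -3.82653798e-02 -7.26851313e+01] [ 0.34363496 -0.04581715 -0.13328482]
[[320.01549856 230.23951712]
 [299.99790513 245.15541353]
 [299.40292687 214.92131421]
 [340.57695305 214.91836843]
 [173.08763104 168.25913292]
 [466.84651293 168.24028623]] [[321.1761008  246.10245359]]
```

View pics/wrist2.png

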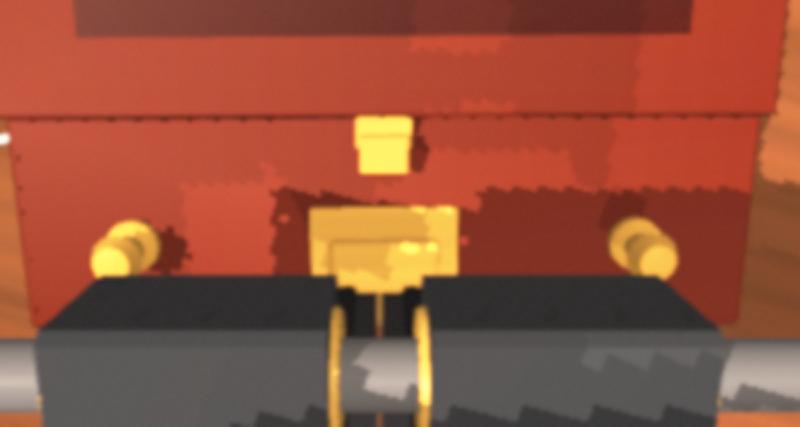

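send_rows:
  steps:
    - [[0.001,-0.001,0.008],[0,0,0],0.0]
    - [[0.0015,-0.002,0.016],[0,0,0],0.0]
    - [[0.0015,-0.002,0.022],[0,0,0],0.0]
    - [[0.0015,-0.002,0.026],[0,0,0],0.0]
    - [[0.0015,-0.002,0.028],[0,0,0],0.0]

```text
time_s: 2.95
tool_pos: [0.4896, 0.1261, 0.1038]
tool_rot: [179.9, -0.0, -72.6]
force: [-1.0, -1.1, 1.9]
grip_width: 0.0001
```

send_rows:
  steps:
    - [[0,0,0.002],[0,0,0],0.0]
    - [[0,0,0.004],[0,0,0],0.0]
    - [[0,0,0.005],[0,0,0],0.0]
    - [[0,0,0.006],[0,0,0],0.0]
    - [[0,0,0.007],[0,0,0],0.0]

```text
time_s: 3.37
tool_pos: [0.4898, 0.1263, 0.0976]
tool_rot: [180.0, -0.0, -72.6]
force: [-3.6, -2.9, 4.8]
grip_width: 0.0006
```

```bash
cat > look.py <<'E'
from h import *
from cell import env
import cv2,sys
tag=sys.argv[1]
o=env.get_obs(); print(o['time_s'],np.round(o['tool_pos'],4),np.round(o['tool_rot'],2),np.round(o['force'],1),np.round(o['qpos'],0))
for n in sys.argv[2:]:
    c=env.read_camera(n); t=c["pixels"][:,:,::-1]
    if n=="side": t=t[100:400,150:450]
    if n=="top": t=t[100:280,120:390]
    f=min(800/t.shape[1],600/t.shape[0])
    cv2.imwrite(f"pics/{n}{tag}.png",cv2.resize(t,None,fx=f,fy=f,interpolation=cv2.INTER_CUBIC))
E
python3 look.py 3 side wrist
```

```text
3.3667 [0.4898 0.1263 0.0976] [ 1.7996e+02 -4.0000e-02 -7.2600e+01] [-3.6 -2.9  4.8] [ 27.  12. -49. 111.  10.  62. -98.]
```

View pics/side3.png

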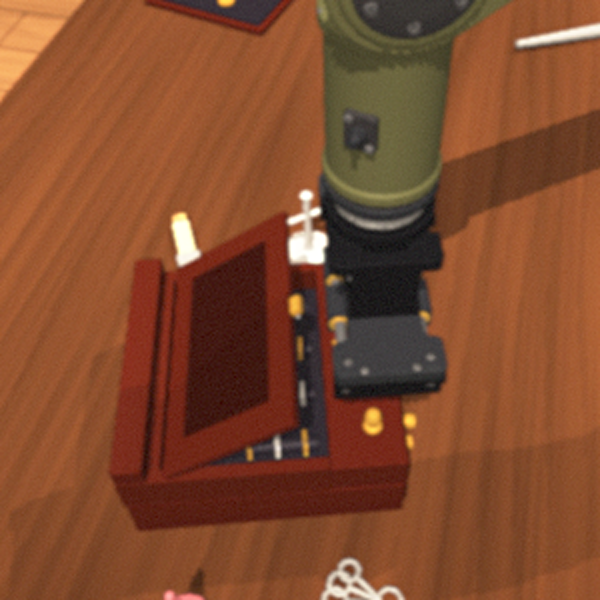

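View pics/wrist3.png

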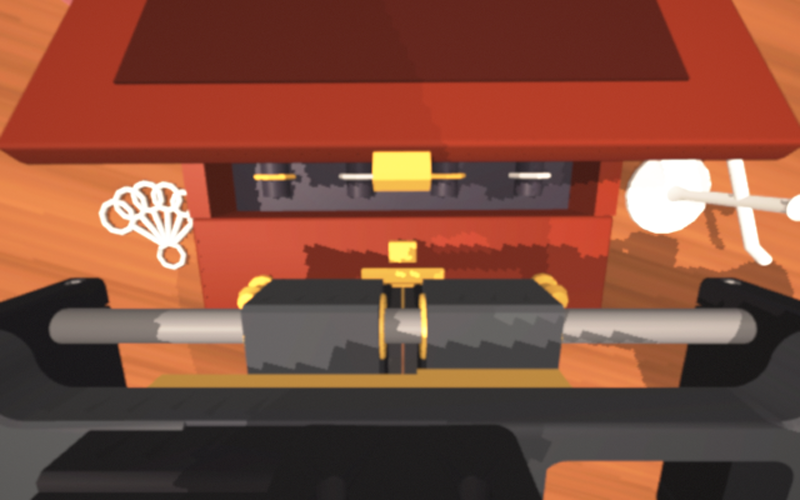

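The lid has popped to half open: the side view shows its front edge raised at about x≈290, and the wrist view shows the compartment. Next I'll release the pad, rise clear, turn the jaws 90° and open them.

send_rows:
  steps:
    - [[0,0,-0.01],[0,0,0],0.0]
    - [[0,0,-0.035],[0,0,0],0.0]
    - [[0,0,-0.07],[0,0,0],0.0]
    - [[0.003,-0.01,-0.105],[0,0,-0.06],0.0]
    - [[0.006,-0.02,-0.135],[0,0,-0.16],0.0]

```text
time_s: 3.88
tool_pos: [0.5114, 0.1282, 0.2356]
tool_rot: [-179.8, -0.1, -63.2]
force: [0.2, 1.0, 0.2]
grip_width: 0.0003
```

send_rows:
  steps:
    - [[0.003,-0.01,-0.01],[0,0,-0.11],0.087]
    - [[0.007,-0.02,-0.01],[0,0,-0.22],0.087]
    - [[0.01,-0.03,-0.01],[0,0,-0.33],0.087]
    - [[0.014,-0.045,-0.01],[0,0,-0.44],0.087]
    - [[0.014,-0.06,-0.01],[0,0,-0.55],0.087]

```text
time_s: 4.3
tool_pos: [0.5721, 0.1412, 0.2433]
tool_rot: [-179.9, -0.1, -31.7]
force: [-0.2, -0.2, -0.3]
grip_width: 0.0259
```

send_rows:
  steps:
    - [[0,0,0],[0,0,-0.11],0.087]
    - [[0,0,0],[0,0,-0.22],0.087]
    - [[0,0,0],[0,0,-0.33],0.087]
    - [[0,0,0],[0,0,-0.44],0.087]
    - [[0,0,0],[0,0,-0.55],0.087]

```text
time_s: 4.72
tool_pos: [0.5711, 0.1424, 0.2431]
tool_rot: [-179.9, -0.1, -0.0]
force: [-0.3, 0.5, -0.3]
grip_width: 0.0592
```

send_rows:
  steps:
    - [[0,0,0],[0,0,-0.11],0.087]
    - [[0,0,0],[0,0,-0.22],0.087]
    - [[0,0,0],[0,0,-0.31],0.087]
    - [[0,0,0],[0,0,-0.31],0.087]
    - [[0,0,0],[0,0,-0.31],0.087]

```text
time_s: 5.13
tool_pos: [0.571, 0.1418, 0.2429]
tool_rot: [-179.9, -0.1, 17.2]
force: [0.1, -0.3, -0.4]
grip_width: 0.0855
```

```bash
python3 look.py 4 side wrist top
```

```text
5.1333 [0.571  0.1418 0.2429] [-1.7994e+02 -6.0000e-02  1.7230e+01] [ 0.1 -0.3 -0.4] [ 33.  20. -61.  89.  17.  81. -12.]
```

View pics/side4.png

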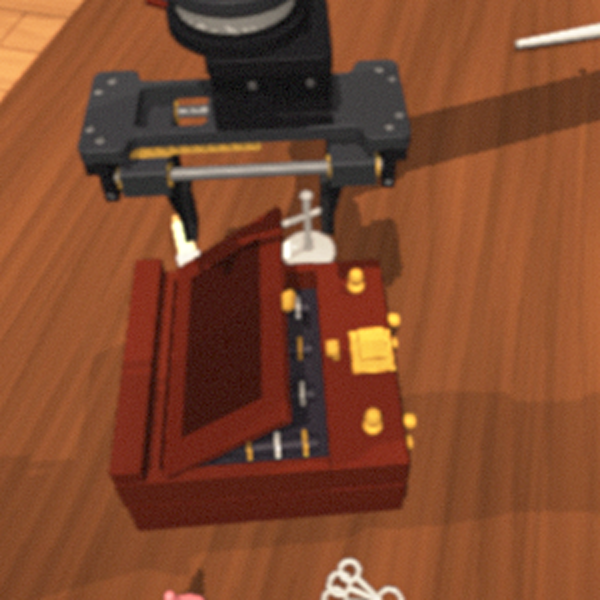

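View pics/wrist4.png

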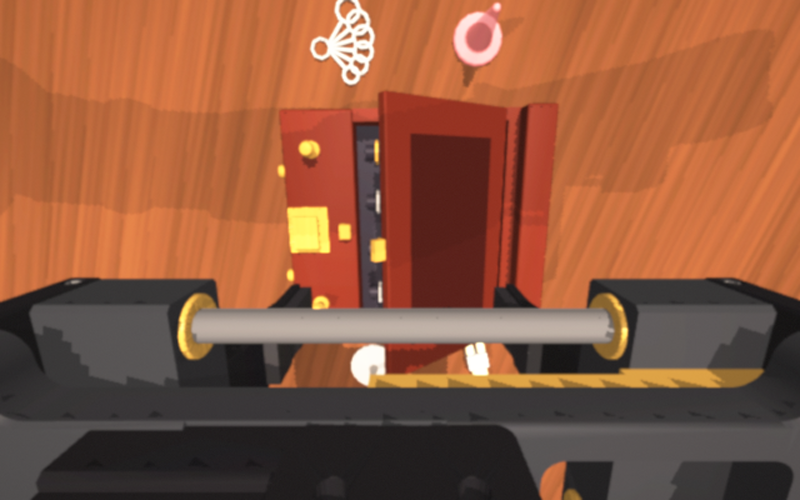

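View pics/top4.png

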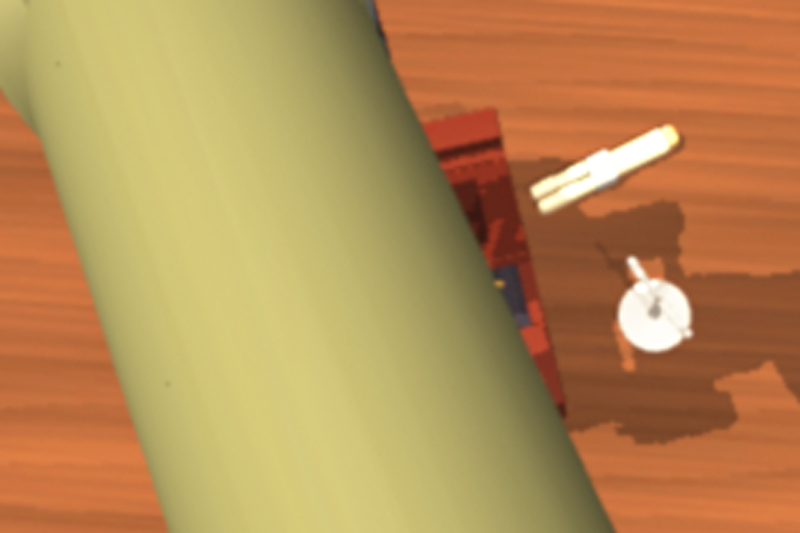

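```bash
python3 - <<'E'
from h import *
from cell import env
cs=env.read_camera("side"); cw=env.read_camera("wrist"); o=env.get_obs()
G=U(0.6425,0.1735,17.4)
print(o['time_s'],(Rm([0,0,17.4]).T@(o['tool_pos']-[.6425,.1735,.09]))*1000)
for a in (.6,.65,.7,.75,.8):
    s,c=np.sin(a),np.cos(a)
    P=[(-120*c+ -8*s*-1*0 , y,120*s) for y in (-99,99)]+[(-120*c+8*s,y,120*s+8*c) for y in (-99,99)]
    print(a,np.round((proj(cs,G(P))-[150,100])*2).tolist(), np.round(proj(cw,G(P))*1.25).tolist())
E
```

```text
5.3833 [-78.02676884  -9.15495003 152.65395064]
0.6 [[290.0, 211.0], [300.0, 423.0], [284.0, 206.0], [293.0, 419.0]] [[373.0, 373.0], [366.0, 92.0], [378.0, 377.0], [373.0, 90.0]]
0.65 [[286.0, 207.0], [295.0, 420.0], [279.0, 202.0], [287.0, 416.0]] [[377.0, 376.0], [371.0, 91.0], [383.0, 381.0], [379.0, 89.0]]
0.7 [[281.0, 204.0], [289.0, 417.0], [274.0, 199.0], [281.0, 413.0]] [[382.0, 380.0], [377.0, 89.0], [389.0, 385.0], [385.0, 87.0]]
0.75 [[276.0, 200.0], [282.0, 414.0], [269.0, 196.0], [274.0, 410.0]] [[387.0, 383.0], [383.0, 88.0], [394.0, 388.0], [392.0, 86.0]]
0.8 [[271.0, 197.0], [276.0, 411.0], [263.0, 193.0], [267.0, 408.0]] [[393.0, 387.0], [390.0, 86.0], [401.0, 392.0], [400.0, 84.0]]
```

The lid rests at a≈0.7: the wrist view has its front-left corner at (380,92) and the side view has the edge from (280,210) to (290,420). I'll lower the open fork so that one finger is in front of the edge and one is above the lid, offset to the side away from the cone.

send_rows:
  steps:
    - [[0,0.011,0.01],[0,0,0],0.087]
    - [[0,0.021,0.035],[0,0,0],0.087]
    - [[0,0.021,0.06],[0,0,0],0.087]
    - [[0,0.021,0.085],[0,0,0],0.087]
    - [[0,0.021,0.097],[0,0,0],0.087]

```text
time_s: 5.8
tool_pos: [0.5754, 0.1192, 0.1416]
tool_rot: [-180.0, 0.3, 17.3]
force: [-0.7, -0.0, 0.8]
grip_width: 0.0869
```

send_rows:
  steps:
    - [[0.004,0,0],[0,0,0],0.087]
    - [[0.008,0,0],[0,0,0],0.087]
    - [[0.012,0,0],[0,0,0],0.087]
    - [[0.016,0,0],[0,0,0],0.087]
    - [[0.018,0,0],[0,0,0],0.087]

```text
time_s: 6.22
tool_pos: [0.5957, 0.1273, 0.1469]
tool_rot: [180.0, -0.2, 17.4]
force: [-0.1, 0.5, -0.4]
grip_width: 0.0873
```

```bash
python3 look.py 5 side wrist; python3 -c "
from h import *
from cell import env
o=env.get_obs();print((Rm([0,0,17.4]).T@(o['tool_pos']-[.6425,.1735,.09]))*1000)"
```

```text
6.2167 [0.5957 0.1273 0.1469] [ 1.800e+02 -1.500e-01  1.736e+01] [-0.1  0.5 -0.4] [ 30.  26. -57.  93.  23.  73. -14.]
[-59.13438824 -30.06220495  56.38521083]
```

View pics/side5.png

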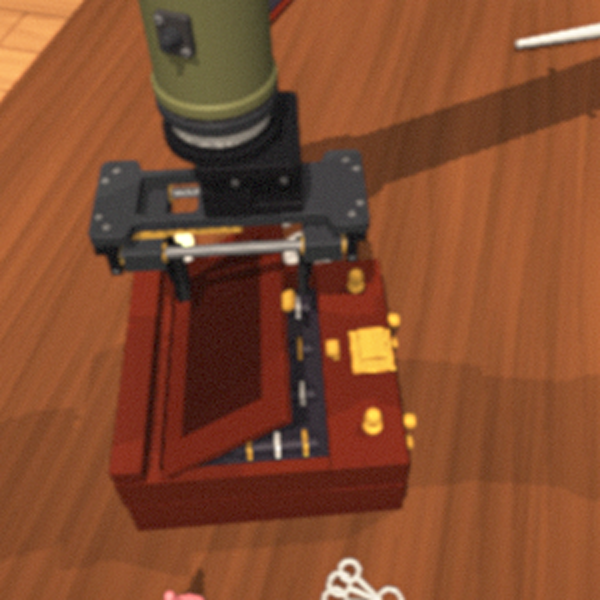

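View pics/wrist5.png

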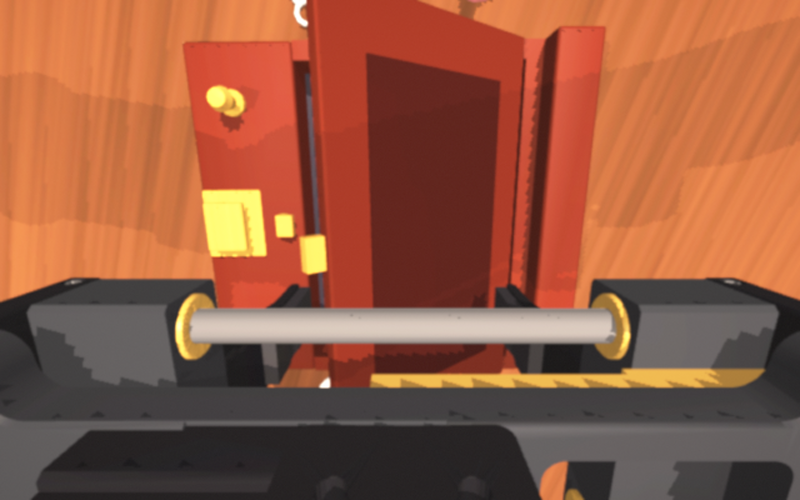

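The side view shows the lid inside the fork with the front finger ahead of its edge. I'll close in gently and follow the arc.

send_rows:
  steps:
    - [[0.003,0,0],[0,0,0],0.087]
    - [[0.006,0,0],[0,0,0],0.087]
    - [[0.009,0,0],[0,0,0],0.087]
    - [[0.011,0,-0.001],[0,0,0],0.087]
    - [[0.013,0,-0.003],[0,0,0],0.087]

```text
time_s: 6.73
tool_pos: [0.6066, 0.1305, 0.1484]
tool_rot: [-180.0, 0.0, 17.4]
force: [-0.2, -0.2, -0.5]
grip_width: 0.0869
```

send_rows:
  steps:
    - [[0.002,0,-0.002],[0,0,0],0.087]
    - [[0.004,0,-0.004],[0,0,0],0.087]
    - [[0.006,0,-0.006],[0,0,0],0.087]
    - [[0.008,0,-0.008],[0,0,0],0.087]
    - [[0.01,0,-0.0095],[0,0,0],0.087]

```text
time_s: 7.15
tool_pos: [0.6164, 0.1336, 0.1584]
tool_rot: [180.0, -0.0, 17.4]
force: [-1.4, -0.3, -0.0]
grip_width: 0.0871
```

```bash
cat > u.py <<'E'
from h import *
from cell import env
o=env.get_obs();print(o['time_s'],(Rm([0,0,17.4]).T@(o['tool_pos']-[.6425,.1735,.09]))*1000,o['grip_width'],np.round(o['qpos']))
E
python3 u.py;python3 look.py 6 side wrist
```

```text
7.15 [-36.85611998 -30.27389829  68.3809857 ] 0.08709624910166769 [ 28.  28. -57.  89.  24.  75. -14.]
7.15 [0.6164 0.1336 0.1584] [ 1.7999e+02 -1.0000e-02  1.7360e+01] [-1.4 -0.3 -0. ] [ 28.  28. -57.  89.  24.  75. -14.]
```

View pics/side6.png

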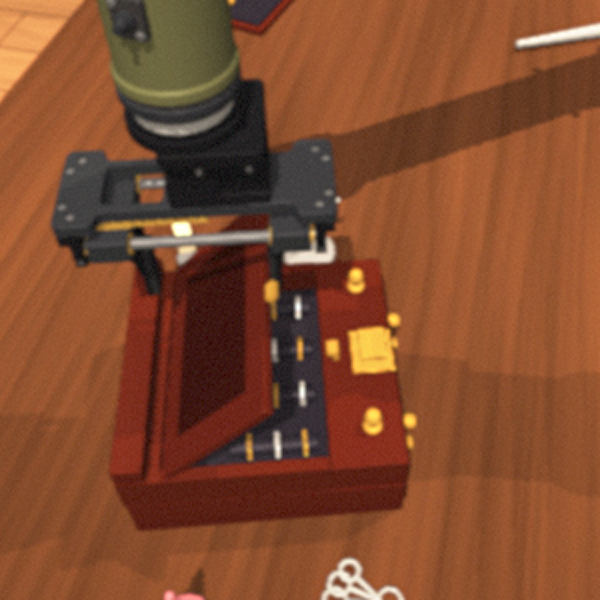

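View pics/wrist6.png

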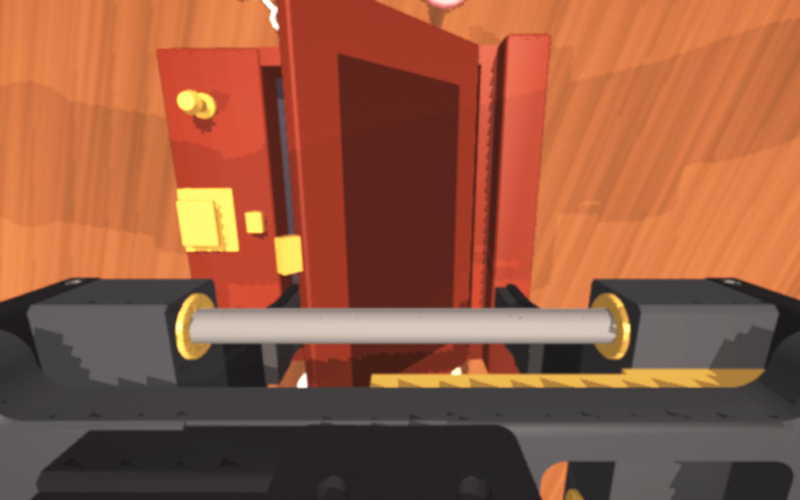

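send_rows:
  steps:
    - [[0.002,0,-0.0016],[0,0,0],0.087]
    - [[0.004,0,-0.0032],[0,0,0],0.087]
    - [[0.006,0,-0.0048],[0,0,0],0.087]
    - [[0.008,0,-0.0064],[0,0,0],0.087]
    - [[0.0105,0,-0.008],[0,0,0],0.087]

```text
time_s: 7.67
tool_pos: [0.6263, 0.1367, 0.1662]
tool_rot: [180.0, 0.0, 17.4]
force: [-1.5, -0.1, 0.4]
grip_width: 0.0871
```

send_rows:
  steps:
    - [[0.0024,0,-0.0016],[0,0,0],0.087]
    - [[0.0048,0,-0.0032],[0,0,0],0.087]
    - [[0.0072,0,-0.0048],[0,0,0],0.087]
    - [[0.0096,0,-0.0062],[0,0,0],0.087]
    - [[0.012,0,-0.0076],[0,0,0],0.087]

```text
time_s: 8.08
tool_pos: [0.6378, 0.1403, 0.1737]
tool_rot: [180.0, 0.0, 17.4]
force: [-0.7, 0.1, 2.0]
grip_width: 0.0869
```

send_rows:
  steps:
    - [[0.0026,0,-0.0014],[0,0,0],0.087]
    - [[0.0052,0,-0.0028],[0,0,0],0.087]
    - [[0.0078,0,-0.004],[0,0,0],0.087]
    - [[0.0104,0,-0.0052],[0,0,0],0.087]
    - [[0.013,0,-0.0062],[0,0,0],0.087]

```text
time_s: 8.5
tool_pos: [0.6503, 0.1442, 0.1799]
tool_rot: [180.0, -0.0, 17.4]
force: [0.4, 0.5, 0.1]
grip_width: 0.0874
```

```bash
python3 u.py;python3 look.py 7 side wrist
```

```text
8.5 [ -1.29195976 -30.31933349  89.90865383] 0.08736111813670673 [ 24.  32. -55.  82.  26.  79. -15.]
8.5 [0.6503 0.1442 0.1799] [ 1.800e+02 -1.000e-02  1.737e+01] [0.4 0.5 0.1] [ 24.  32. -55.  82.  26.  79. -15.]
```

View pics/side7.png

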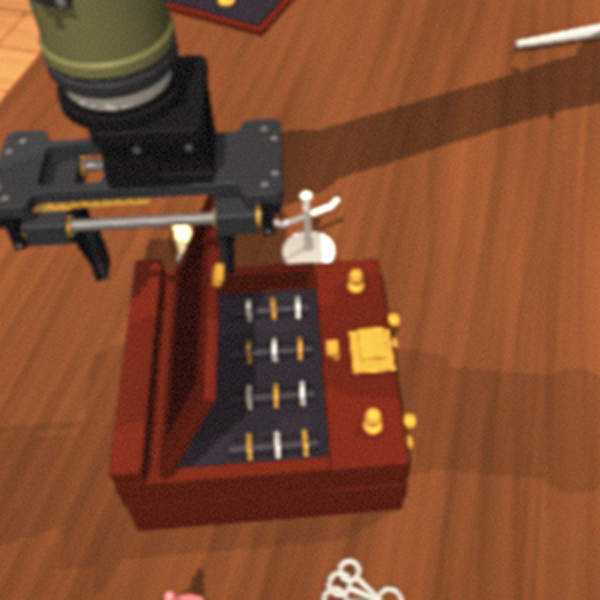

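View pics/wrist7.png

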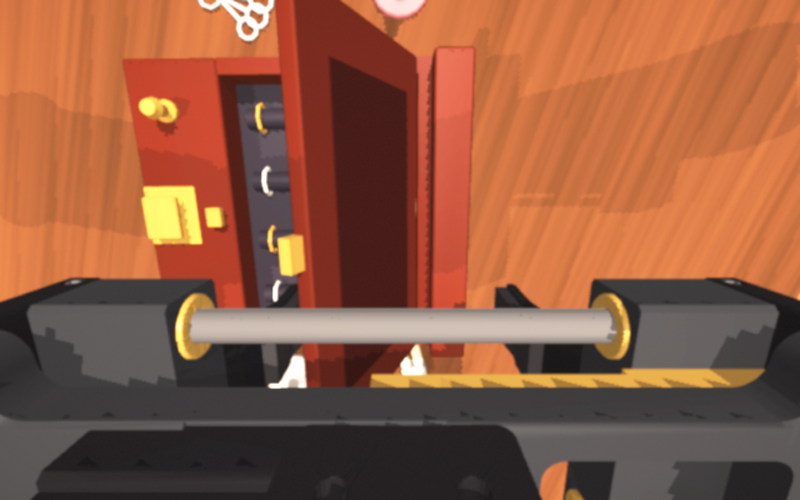

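The lid is at about 1.19 rad, resting on the front finger. I'll narrow the fork, letting the front finger's closing motion carry the lid on slowly.

send_rows:
  steps:
    - [[0,0,-0.001],[0,0,0],0.082]
    - [[0,0,-0.002],[0,0,0],0.077]
    - [[0,0,-0.003],[0,0,0],0.071]
    - [[0,0,-0.004],[0,0,0],0.066]
    - [[0,0,-0.005],[0,0,0],0.06]

```text
time_s: 9.02
tool_pos: [0.65, 0.144, 0.1849]
tool_rot: [180.0, 0.0, 17.4]
force: [0.0, -0.7, -0.0]
grip_width: 0.0662
```

send_rows:
  steps:
    - [[0,0,-0.001],[0,0,0],0.055]
    - [[0,0,-0.0015],[0,0,0],0.049]
    - [[0,0,-0.002],[0,0,0],0.044]
    - [[0,0,-0.0025],[0,0,0],0.038]
    - [[0,0,-0.003],[0,0,0],0.034]

```text
time_s: 9.43
tool_pos: [0.65, 0.1441, 0.1879]
tool_rot: [180.0, -0.0, 17.4]
force: [-0.8, -0.4, 0.6]
grip_width: 0.0387
```

```bash
python3 u.py;python3 look.py 8 side wrist
```

```text
9.4333 [ -1.5999683  -30.33508125  97.89957462] 0.03874949489925158 [ 24.  31. -55.  82.  26.  80. -14.]
9.4333 [0.65   0.1441 0.1879] [179.99  -0.    17.36] [-0.8 -0.4  0.6] [ 24.  31. -55.  82.  26.  80. -14.]
```

View pics/side8.png

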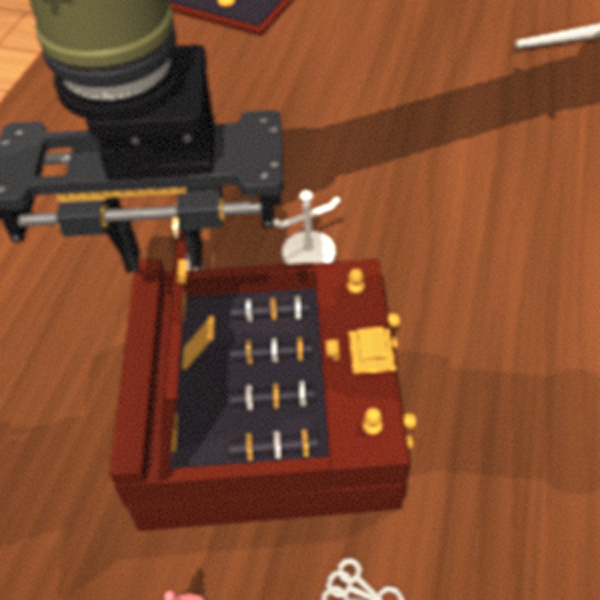

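View pics/wrist8.png

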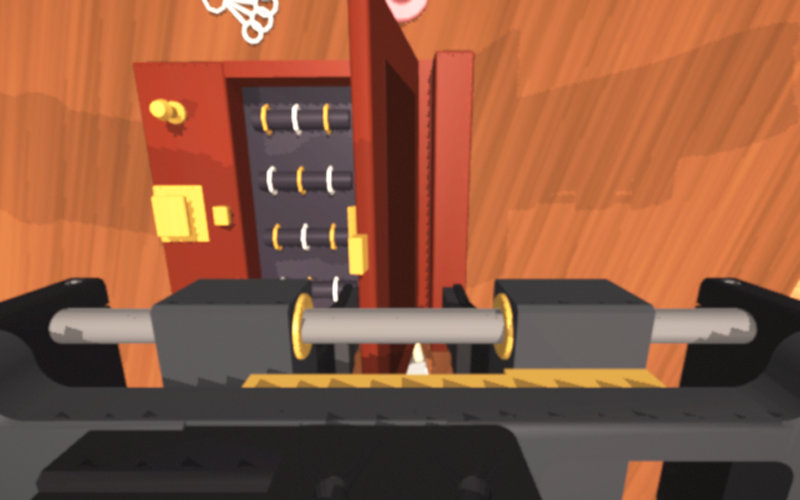

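The lid is at about 1.41 rad between the fingers, near vertical in the wrist view (x≈350–415). I'll narrow the fork further and carry the lid slowly over the top.

send_rows:
  steps:
    - [[0,0,0],[0,0,0],0.03]
    - [[0,0,0],[0,0,0],0.025]
    - [[0.001,0,-0.0005],[0,0,0],0.02]
    - [[0.002,0,-0.0005],[0,0,0],0.02]
    - [[0.003,0,-0.0005],[0,0,0],0.02]

```text
time_s: 9.95
tool_pos: [0.653, 0.145, 0.1883]
tool_rot: [180.0, -0.0, 17.4]
force: [-0.2, 0.1, 0.9]
grip_width: 0.021
```

send_rows:
  steps:
    - [[0.002,0,0],[0,0,0],0.02]
    - [[0.004,0,0],[0,0,0],0.02]
    - [[0.006,0,0],[0,0,0],0.02]
    - [[0.008,0,0],[0,0,0],0.02]
    - [[0.01,0,0],[0,0,0],0.02]

```text
time_s: 10.37
tool_pos: [0.6627, 0.148, 0.1883]
tool_rot: [-180.0, -0.0, 17.4]
force: [-0.2, 0.5, 0.6]
grip_width: 0.0202
```

```bash
python3 u.py;python3 look.py 9 side wrist
```

```text
10.3667 [ 11.64221069 -30.32818732  98.25771635] 0.020188725605100294 [ 22.  33. -55.  80.  27.  81. -15.]
10.3667 [0.6627 0.148  0.1883] [-180.     -0.     17.36] [-0.2  0.5  0.6] [ 22.  33. -55.  80.  27.  81. -15.]
```

View pics/wrist9.png

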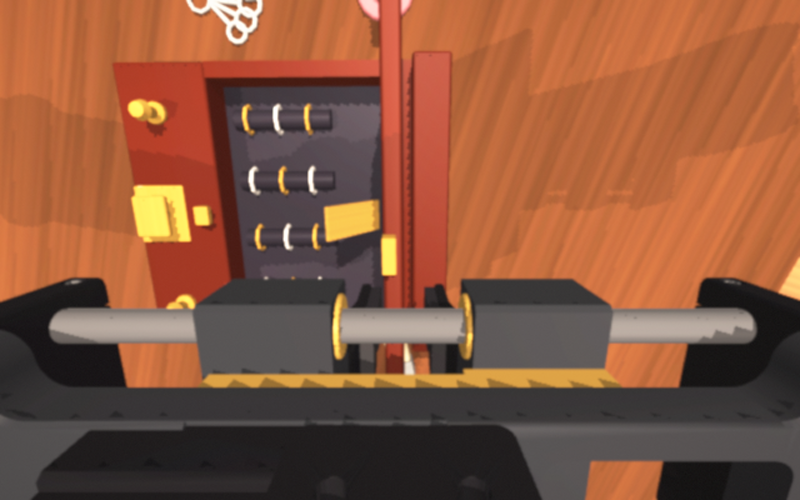

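View pics/side9.png

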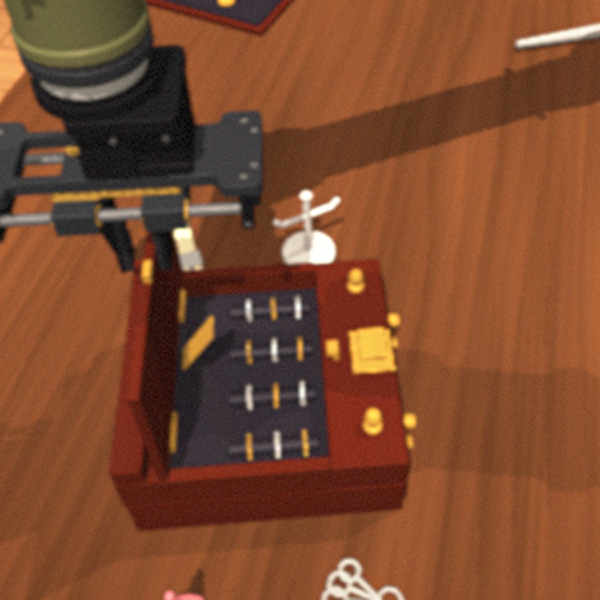

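send_rows:
  steps:
    - [[0.0015,0,0],[0,0,0],0.02]
    - [[0.003,0,0.0002],[0,0,0],0.02]
    - [[0.0045,0,0.0004],[0,0,0],0.02]
    - [[0.006,0,0.0007],[0,0,0],0.02]
    - [[0.0075,0,0.001],[0,0,0],0.02]

```text
time_s: 10.88
tool_pos: [0.6698, 0.1502, 0.1873]
tool_rot: [180.0, -0.0, 17.4]
force: [0.2, 0.5, -0.5]
grip_width: 0.0202
```

send_rows:
  steps:
    - [[0.0015,0,0.0003],[0,0,0],0.02]
    - [[0.003,0,0.0006],[0,0,0],0.02]
    - [[0.0045,0,0.0009],[0,0,0],0.02]
    - [[0.006,0,0.0012],[0,0,0],0.02]
    - [[0.0075,0,0.0015],[0,0,0],0.02]

```text
time_s: 11.3
tool_pos: [0.6769, 0.1524, 0.1857]
tool_rot: [180.0, 0.0, 17.4]
force: [0.2, 0.6, 1.0]
grip_width: 0.0197
```

```bash
python3 u.py;python3 look.py 10 side wrist
```

```text
11.3 [ 26.52169847 -30.37589456  95.74433852] 0.019749741812161253 [ 21.  35. -54.  77.  28.  82. -15.]
11.3 [0.6769 0.1524 0.1857] [179.99   0.    17.36] [0.2 0.6 1. ] [ 21.  35. -54.  77.  28.  82. -15.]
```

View pics/wrist10.png

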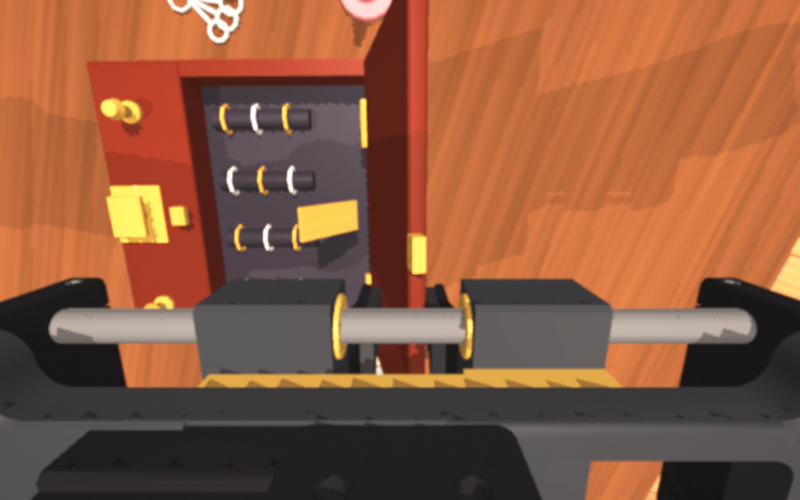

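View pics/side10.png

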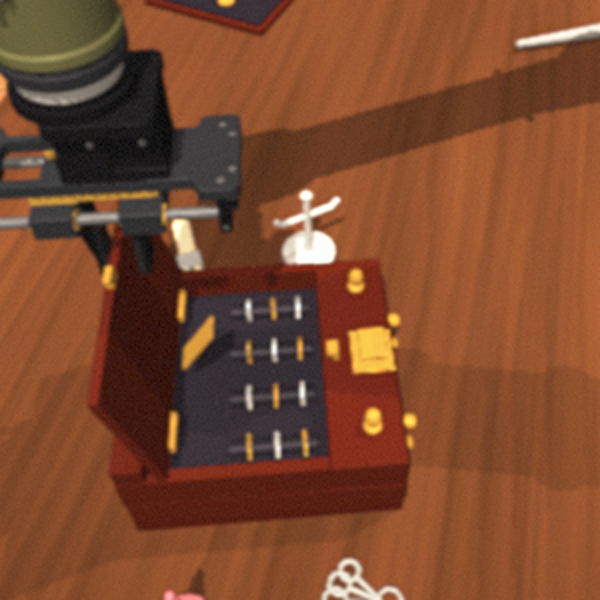

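The lid is past upright at about 1.81 rad, resting on the rear finger. I'll lower it slowly onto its stop.

send_rows:
  steps:
    - [[0.0012,0,0.0004],[0,0,0],0.02]
    - [[0.0024,0,0.0008],[0,0,0],0.02]
    - [[0.0036,0,0.0012],[0,0,0],0.02]
    - [[0.0048,0,0.0016],[0,0,0],0.02]
    - [[0.006,0,0.002],[0,0,0],0.02]

```text
time_s: 11.82
tool_pos: [0.6826, 0.1543, 0.1838]
tool_rot: [180.0, -0.0, 17.4]
force: [2.0, 0.7, 0.1]
grip_width: 0.02
```

send_rows:
  steps:
    - [[0.001,0,0.0003],[0,0,0],0.02]
    - [[0.002,0,0.0006],[0,0,0],0.02]
    - [[0.003,0,0.0009],[0,0,0],0.02]
    - [[0.004,0,0.0012],[0,0,0],0.02]
    - [[0.005,0,0.0015],[0,0,0],0.02]

```text
time_s: 12.23
tool_pos: [0.6873, 0.1557, 0.1822]
tool_rot: [180.0, 0.0, 17.4]
force: [0.1, 0.5, -0.8]
grip_width: 0.0201
```

```bash
python3 u.py;python3 look.py 11 side wrist
```

```text
12.2333 [ 37.43797445 -30.37380924  92.22675401] 0.020065134868351302 [ 20.  36. -53.  76.  28.  82. -15.]
12.2333 [0.6873 0.1557 0.1822] [1.800e+02 1.000e-02 1.736e+01] [ 0.1  0.5 -0.8] [ 20.  36. -53.  76.  28.  82. -15.]
```

View pics/wrist11.png

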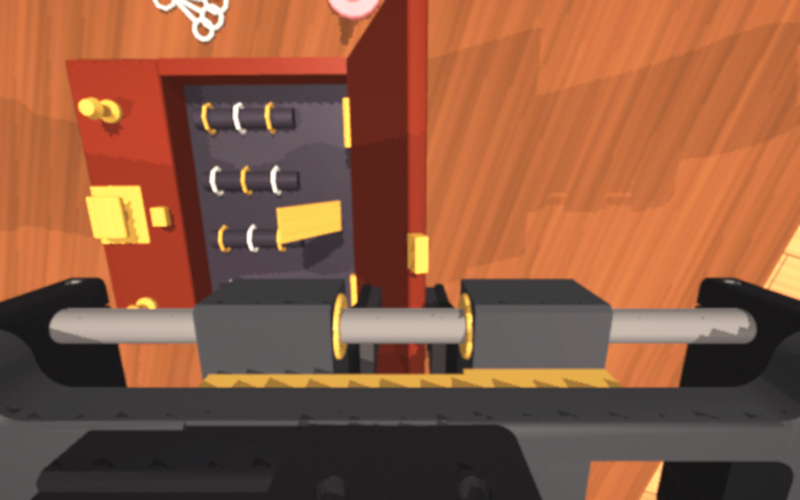

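View pics/side11.png

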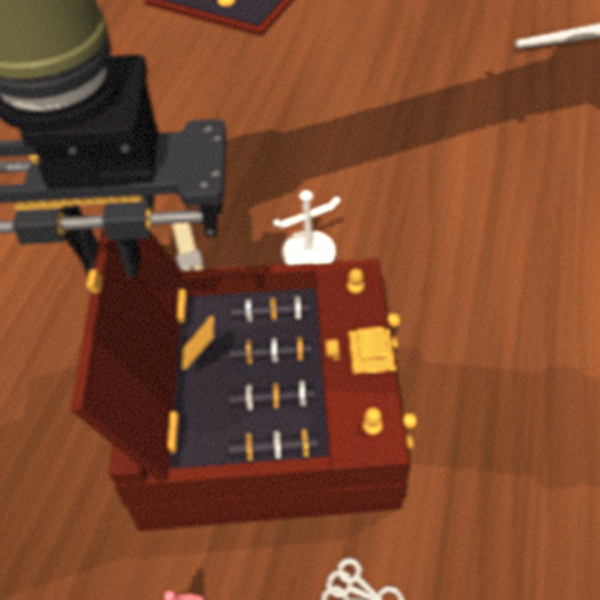

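send_rows:
  steps:
    - [[0.0008,0,0.0003],[0,0,0],0.02]
    - [[0.0016,0,0.0006],[0,0,0],0.02]
    - [[0.0024,0,0.0009],[0,0,0],0.021]
    - [[0.0032,0,0.0012],[0,0,0],0.022]
    - [[0.004,0,0.0014],[0,0,0],0.023]

```text
time_s: 12.75
tool_pos: [0.6911, 0.1569, 0.1808]
tool_rot: [180.0, 0.0, 17.4]
force: [0.2, 0.3, 0.1]
grip_width: 0.0223
```

```bash
python3 u.py;python3 look.py 12 side wrist
```

```text
12.75 [ 41.39116114 -30.38773443  90.84426303] 0.02233329550458328 [ 19.  36. -53.  75.  29.  82. -15.]
12.75 [0.6911 0.1569 0.1808] [1.7999e+02 1.0000e-02 1.7360e+01] [0.2 0.3 0.1] [ 19.  36. -53.  75.  29.  82. -15.]
```

View pics/wrist12.png

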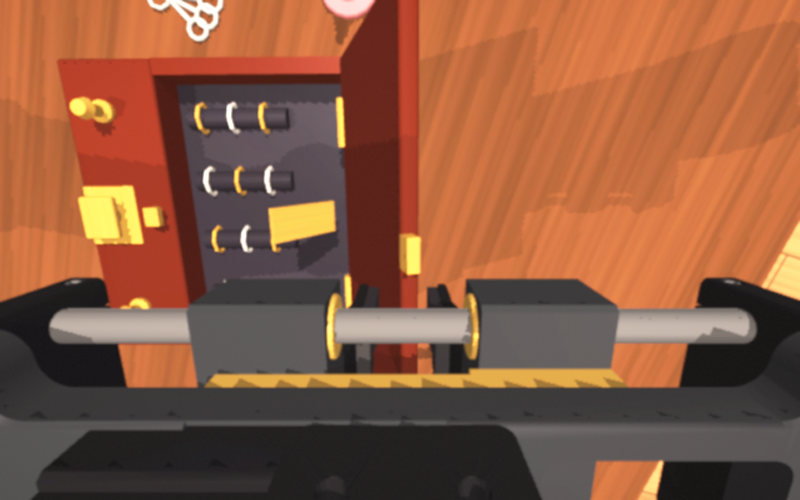

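View pics/side12.png

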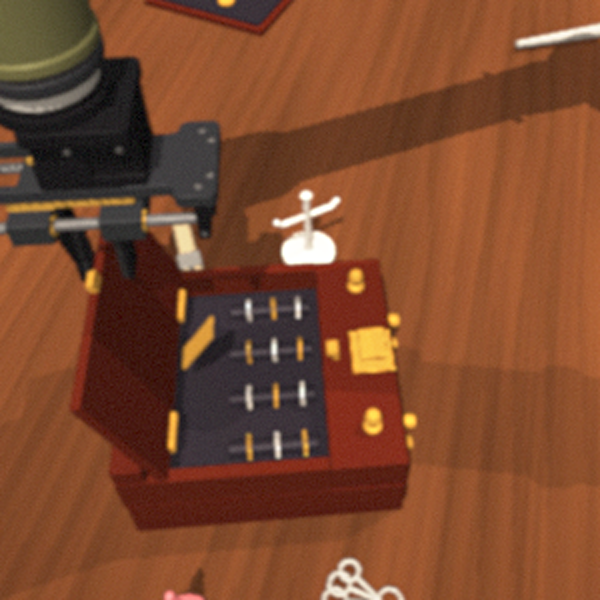

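The lid stayed put while the fork moved on: its side-view corner is still at (75,408), and there is now a gap at the rear finger in the wrist view. So it rests on its stop. I'll open the fingers, rise straight up and back off.

send_rows:
  steps:
    - [[0,0,0],[0,0,0],0.03]
    - [[0,0,0],[0,0,0],0.04]
    - [[0,0,0],[0,0,0],0.05]
    - [[0,0,0],[0,0,0],0.06]
    - [[0,0,0],[0,0,0],0.07]

```text
time_s: 13.27
tool_pos: [0.6911, 0.1569, 0.1809]
tool_rot: [180.0, -0.0, 17.4]
force: [0.9, -0.2, 0.5]
grip_width: 0.0487
```

send_rows:
  steps:
    - [[0,0,0],[0,0,0],0.08]
    - [[0,0,-0.005],[0,0,0],0.08]
    - [[0,0,-0.015],[0,0,0],0.08]
    - [[0,0,-0.03],[0,0,0],0.08]
    - [[0,0,-0.045],[0,0,0],0.08]

```text
time_s: 13.68
tool_pos: [0.691, 0.1569, 0.2271]
tool_rot: [-180.0, 0.0, 17.4]
force: [0.4, -0.2, 0.8]
grip_width: 0.0775
```

send_rows:
  steps:
    - [[0,0,-0.02],[0,0,0],0.08]
    - [[0,0,-0.045],[0,0,0],0.08]
    - [[0,0,-0.07],[0,0,0],0.08]
    - [[0,0,-0.085],[0,0,0],0.08]
    - [[0,0,-0.09],[0,0,0],0.08]

```text
time_s: 14.1
tool_pos: [0.6918, 0.1579, 0.3206]
tool_rot: [-180.0, -0.3, 17.4]
force: [-0.6, -0.5, 1.0]
grip_width: 0.0804
```

```bash
python3 u.py;python3 look.py 13 side wrist top
```

```text
14.1 [ 42.40726621 -29.6361393  230.56125875] 0.08038164792338366 [ 17.  33. -55.  62.  27.  96. -12.]
14.1 [0.6918 0.1579 0.3206] [-179.98   -0.33   17.36] [-0.6 -0.5  1. ] [ 17.  33. -55.  62.  27.  96. -12.]
```

View pics/wrist13.png

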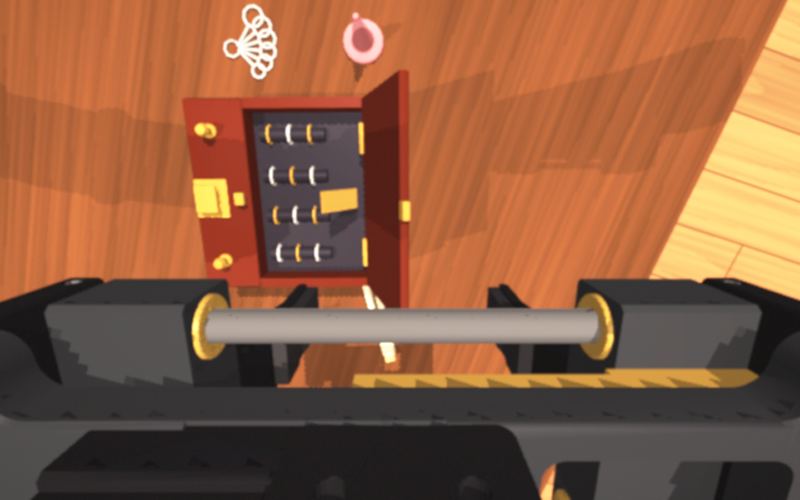

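View pics/side13.png

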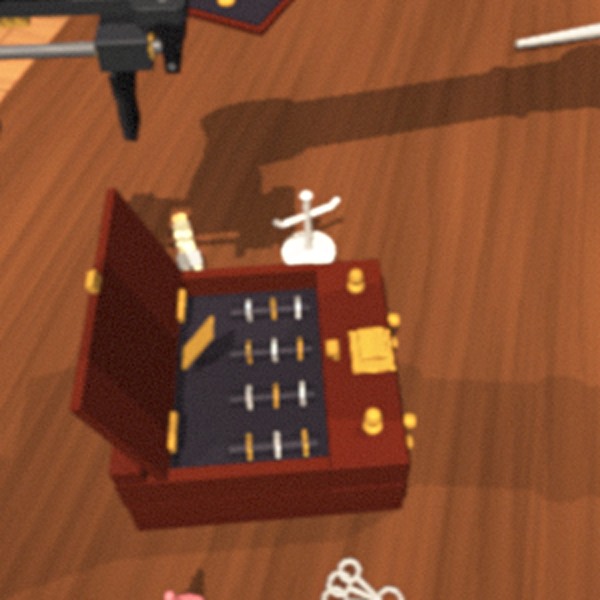

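send_rows:
  steps:
    - [[0,0,0],[0,0,0],0.08]
    - [[0,0,0],[0,0,0],0.08]
    - [[0,0,0],[0,0,0],0.08]
    - [[0,0,0],[0,0,0],0.08]
    - [[0,0,0],[0,0,0],0.08]

```text
time_s: 14.67
tool_pos: [0.6909, 0.1568, 0.3153]
tool_rot: [-180.0, 0.1, 17.4]
force: [0.5, -0.1, 0.4]
grip_width: 0.08
```

```bash
python3 u.py; python3 look.py 14 side wrist; python3 - <<'E'
import cv2,numpy as np
a=cv2.imread("pics/side13.png").astype(int);b=cv2.imread("pics/side14.png").astype(int)
print(np.abs(a-b)[180:,50:].max())
from h import *
from cell import env
cs=env.read_camera("side");G=U(0.6425,0.1735,17.4)
for a in (1.8,1.85,1.9,1.95): print(a,np.round((proj(cs,G([(-120*np.cos(a),y,120*np.sin(a)) for y in (-99,99)]))-[150,100])*2).tolist())
E
```

```text
14.6667 [ 41.21399284 -30.46488785 225.33520269] 0.08000249377701124 [ 17.  34. -54.  63.  27.  96. -13.]
14.6667 [0.6909 0.1568 0.3153] [-1.800e+02  5.000e-02  1.736e+01] [ 0.5 -0.1  0.4] [ 17.  34. -54.  63.  27.  96. -13.]
41
1.8 [[130.0, 179.0], [97.0, 400.0]]
1.85 [[123.0, 180.0], [88.0, 401.0]]
1.9 [[117.0, 182.0], [80.0, 404.0]]
1.95 [[110.0, 184.0], [72.0, 406.0]]
```

View pics/side14.png

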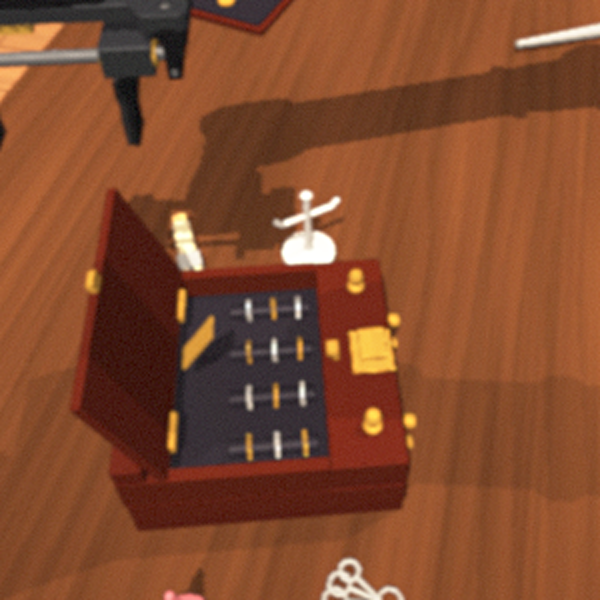

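The lid hasn't moved: its corners are still at (113,190) and (75,408), which fits about 1.9 rad. The gripper is well clear and the cone is standing, so I'll hand in.

```bash
python3 -c "
from cell import env
print(env.sign_off())"
```

```text
the job is handed in; nothing more can be done
None
```

The lid is open and resting against its rear stop, and the job was handed in at about 14.7 s of the 43 s allowed. I pressed the brass latch (4.8 N at the end of the press) and the lid popped up to about 0.7 rad. I then set the open fingers around its front edge and led it slowly past upright, with the rear finger holding its weight until it met the stop.

**Last checks:**
- **Lid:** it stayed put while the fingers opened and withdrew. Its corners in the side view were the same in the last two pictures and fit an angle of about 1.9 rad.
- **Arm:** the fingers finished about 11 cm above the lid, touching nothing. Force readings while leading the lid stayed at about 2 N or less.
- **Cone:** still standing in the last full wrist picture, and the gripper never went near it.

**Disagreements:**
- The side-view fit of the unit's position differed from the top-view fit by about 5 mm; I used the top view corrected by the wrist camera.
- During the press there was also about 4.6 N of sideways force. I did not trace its cause.
- My pixel comparison of the last two side pictures gave a largest difference of 41 grey levels. I did not look into it and relied on comparing the pictures by eye.

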